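Raise the glue press plate with its lever

ROBOT

A 6-joint arm with a two-finger parallel gripper is mounted at the origin on a cart in front of the work surface, level with it; the furniture and walls round the work are solid. World frame = base frame: x ahead of the robot, y to its left, z up, the work surface at z = 0. Lengths are in m, angles in degrees, forces in N, time in s.
With the tool pointing down it reaches from about 0.4 to 0.825 m from the base axis. Payload 7 kg.
Tool frame: the origin (TCP) lies at the very end of the fingers, on their centre line; the grasp point (between the pads) lies 19 mm behind it; x points along the fingers, z is the direction in which the jaws open and shut, and the axes are right-handed (so a half turn about x gives the same grasp; the last joint's range is limited). The gripper opens to 88 mm and grips with 3 to 60 N. Pads are 19 mm wide; open, the fingers measure 130 mm over their backs; the gripper's body (78 mm by 193 mm) begins 47 mm behind the grasp point.
Start: joints at [-48.352, 20.546, 0.682, 0, -70.136, -16.507], TCP at [0.287, -0.611, 0.227] pointing down, gripper open.
Joint ranges: [-176.03, 176.03], [-82.01, 121.73], [-58.28, 71.71], [-173.87, 95.51], [-174.79, -0.11], [-173.66, 173.66]. Speed limits (degrees/s): [136.94, 136.94, 172.46, 180, 180, 180].

INTERFACE

Orientations are given as [roll, pitch, yaw] about the fixed x, y, z axes, in that order (R = Rz(yaw) Ry(pitch) Rx(roll)).
In Python, from plant import sensors, cams, workorder gives the robot as it stands. The module is installed in compiled form; this text tells all that it offers.
- The arm moves only by the shell command python3 -m handwheel 'ROWS' [OPENING] [FORCE]. ROWS is JSON, one flat list of numbers, 4 for each row, row after row: the shift along the tool's x, y, z in cm, then the turn about the tool's x in degrees. A call has exactly 10 rows; each row is the pose to reach, as a shift and turn from the pose commanded when the call began, along the tool's axes at that moment; what a row does not reach only later rows make up. A row lasts 1/8 s, in which the tool goes at most 62.5 mm and 10.7 degrees, less where a joint would pass 70% of its speed; a pose out of reach is approached as far as the arm can. A call with a gripper value outside its range is refused whole. OPENING is the finger opening in cm, from 0 to 8.76, set as the call begins (- or left out, the last holds). The fingers move at their own pace and stop on an object; FORCE is the grip in N (left out, the last holds). Time passes only in rows, so rows that repeat a pose let the fingers close, or fill a call up. It gives the time, the measured TCP pose, the force and the opening at its end, in the units of the state.
- sensors.get_state(): the state, without advancing time (a new reading comes with each control period).
- cams.capture(name): name is "scene" or "top" or "wrist"; returns a dict with "image" (384x512x3 uint8, red, green, blue), "fov_y" (degrees; the focal length in pixels is half the picture's height over the tangent of half this angle, whatever the lens; pixels are square), "cx", "cy" (the principal point, pixels), "D" ([k1, k2, p1, p2, k3] as OpenCV has them; the pictures are not rectified), "xyz" and "rotation" of the camera in the world. Camera axes: x right, y down, z forward; pixel columns grow to the right and rows downward; lengths in m; the calibration is good to about 2 mm. A picture is of the moment at which its call begins. There is no depth.
- workorder.close_job(): hands the job in, once; it reports no verdict.
The state is a dict: "time_s": time; "joints": joint angles; "qd": joint speeds; "joint_torque": joint torques, N m; "tcp_pos": TCP position; "eef_rot": TCP orientation; "contact_force": force on the tool from outside, world axes, zero at the start; "moment": the same for the moment, N m; "gripper_width": finger opening in m.
Only numpy, scipy, OpenCV 4.12 (cv2) and the standard library are available. Lean on these libraries where they do the work, as an engineer would, in place of code of your own. Each camera call takes 0.05 s, during which the arm holds its last target.

TASK

A glued panel is drying in the bench press: raise the press's heavy steel plate with its lever so that the panel can be seen, and keep it raised. First push the lever's wooden hand block, without gripping it, towards the press until the lever is fully home, with its toe under the plate's front lip; then press the block down with the fingertips until it is all the way down on the rubber bumper, and finish while still holding it down. Do not touch the plate itself, and leave the jar, the paint bottle and the sanding block beside the press where they stand.

Things in the scene. Friction and masses are not known exactly. Their poses are not given: they have to be found in the camera images.
- press: Plywood base of the glue press, fixed to the bench, 18 mm thick. Origin on the bench under the pivot pin's home place; +x runs along the lever, from its hand block towards the plate's hinge; z up. In this frame the lever lies along y = 0; the board spans x -85 to 260, y +-100 mm, a 74 mm wide tongue runs on to x = -263 under the handle; steel cheeks 63 mm high at x -80 to 25 carry the pin.
- carriage (a joint): Slide of the pivot pin, and the whole lever with it, along the press's +x, in m: 0 drawn fully back, 0.055 fully home (hard stop, toe 18 mm inside the lip's front edge). Starts at 0 to 0.026, the toe in front of the lip. Takes about 3 N and stays where it is left. The pivot is 45 mm above the bench at press x = -55 mm + this value.
- lever (a joint): Rocking of the lever on its pivot pin, in rad: 0 at rest (hand block up, toe down; a light spring keeps it there), 0.50 with the hand block fully down on the black rubber bumper on the tongue. Rocked without being home, the toe rises in front of the plate and lifts nothing.
- block_top (a point): Centre of the top face of the wooden hand block on the lever's long end; block 46 mm along the lever, 64 across, 20 thick. Lever at 0: this point is 150 mm above the bench, 188 mm behind the pivot (press -x), the face sloping 0.25 rad down towards the plate; the end face to push lies 23 mm farther back, at 130 to 155 mm height. Lever at 0.50: 48 mm high, 215 mm behind, sloping the other way.
- plate (a joint): Opening of the steel plate about the hinge at its back edge (far from the hand block, press x = 236 mm), in rad: 0 shut on the panel, about 0.25 when the lever is home and fully down. About 2 kg: then the hand block needs 3 to 8 N. It falls shut when the lever is let go. Shut, the plate covers press x 70 to 236, y +-75 mm, up to 59 mm height.
- plate_lip (a point): Middle of the top front edge of the plate's lip, a 50 mm wide tongue of the plate that the lever's toe goes under; 44 mm above the bench when shut.
- jar_bronze: Bystander: brown screw-lid paint jar, 48 mm across, 66 mm high, loose beside the lever. Origin at the centre of its underside.
- paint_slate: Bystander: blue paint bottle with a nozzle, 38 mm across, 109 mm high, loose beside the press. Origin at the centre of its underside.
- sanding_block: Bystander: cork sanding block, 43 x 71 x 24 mm, loose on the other side of the lever. Origin at the centre of its underside.

How it is judged:
By the outcome, as a careful person would: the job done as asked, in the order asked, and still so for the second after the job is handed in, while the arm keeps its last pose, push and grip.
It also fails if it takes over 40 s, if anything falls off the work surface, if the arm or the gripper's body presses on something with over 40 N, if the wrist force passes 120 N, or if a joint passes its speed limit or range.

## Working session

There is one attempt and no reset: what is moved stays moved. The work goes in short steps, Python scripts to look and compute and a shell command to move; the robot and the scene stay as the last step left them, time stands still between calls to the robot, and variables do not carry over. Pictures are saved under pics/ and viewed, and the job is handed in when it is done.

```bash
mkdir -p pics; python3 - <<'E'
from plant import sensors, cams
import cv2
print(sensors.get_state())
for n in ["scene","top","wrist"]:
    c=cams.capture(n); cv2.imwrite(f"pics/{n}0.png",c["image"][:,:,::-1])
    print(n,{k:v for k,v in c.items() if k!="image"})
E
```

```text
{'time_s': 0.0, 'joints': array([-4.83513278e+01,  2.05901498e+01,  6.34481949e-01, -1.91321813e-02,
       -7.01364113e+01, -1.65087082e+01]), 'qd': array([ 0.01226164, -0.04907796, -0.05049553,  0.02602019, -0.06436641,
       -0.03765336]), 'joint_torque': array([-6.93799320e-04, -5.82724464e+01,  2.93061680e+01,  6.99759990e+00,
        6.99918033e-03, -1.43747975e-04]), 'tcp_pos': array([ 0.28654486, -0.61062436,  0.22564569]), 'eef_rot': array([  5.45784006,  89.90618012, 120.5912888 ]), 'contact_force': array([-0.20960084,  0.09363726, -0.42763907]), 'moment': array([ 0.05323536, -0.00485416, -0.00051178]), 'gripper_width': 0.0875149206061191}
scene {'fov_y': 48.91656696889382, 'cx': 253.7771365065233, 'cy': 192.7045156376999, 'D': array([0.00895187, 0.        , 0.        , 0.        , 0.        ]), 'xyz': array([0.11791916, 0.62951849, 0.78514285]), 'rotation': array([-131.59742288,    1.29997645, -148.37360889])}
top {'fov_y': 52.449527597755974, 'cx': 257.4916314685734, 'cy': 198.2979435901999, 'D': array([-0.01575609,  0.        ,  0.        ,  0.        ,  0.        ]), 'xyz': array([ 0.45296425, -0.05061306,  1.23130231]), 'rotation': array([-174.70925923,    1.49969837,  -88.37327147])}
wrist {'fov_y': 67.05535874570138, 'cx': 253.20308817453687, 'cy': 195.41104550506532, 'D': array([0.0160131, 0.       , 0.       , 0.       , 0.       ]), 'xyz': array([ 0.22714052, -0.63973371,  0.38448466]), 'rotation': array([ 1.65486936e+02, -1.07658877e-01,  1.15160351e+02])}
```

View pics/top0.png

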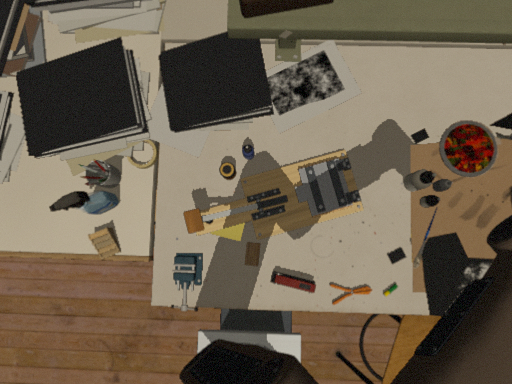

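View pics/scene0.png

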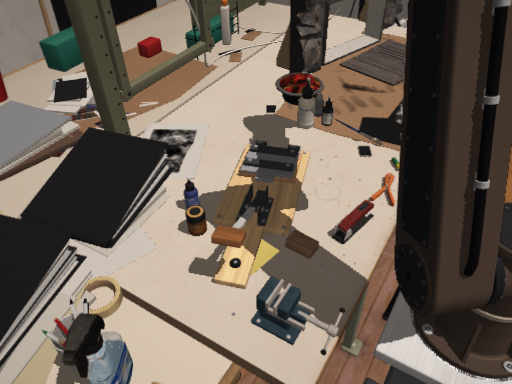

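View pics/wrist0.png

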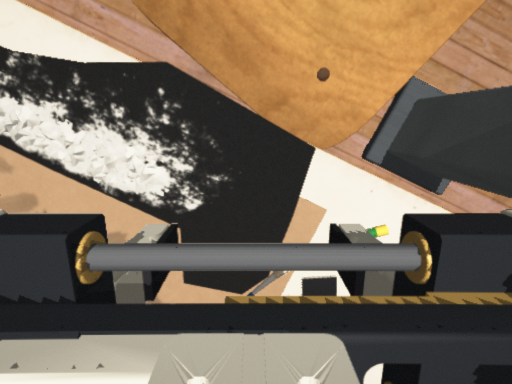

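The top view shows the block near (193,220) and the plate near (328,185). The jar is near (228,170), the bottle near (248,150) and the sanding block near (253,254). I'll zoom in to measure them.

```bash
python3 - <<'E'
import cv2
a=cv2.imread("pics/top0.png")[125:275,170:370]; cv2.imwrite("pics/topz.png",cv2.resize(a,None,fx=4,fy=4,interpolation=cv2.INTER_CUBIC))
a=cv2.imread("pics/scene0.png")[130:290,170:330]; cv2.imwrite("pics/scenez.png",cv2.resize(a,None,fx=3.75,fy=3.75,interpolation=cv2.INTER_CUBIC))
E
```

```text
(no output)
```

View pics/topz.png

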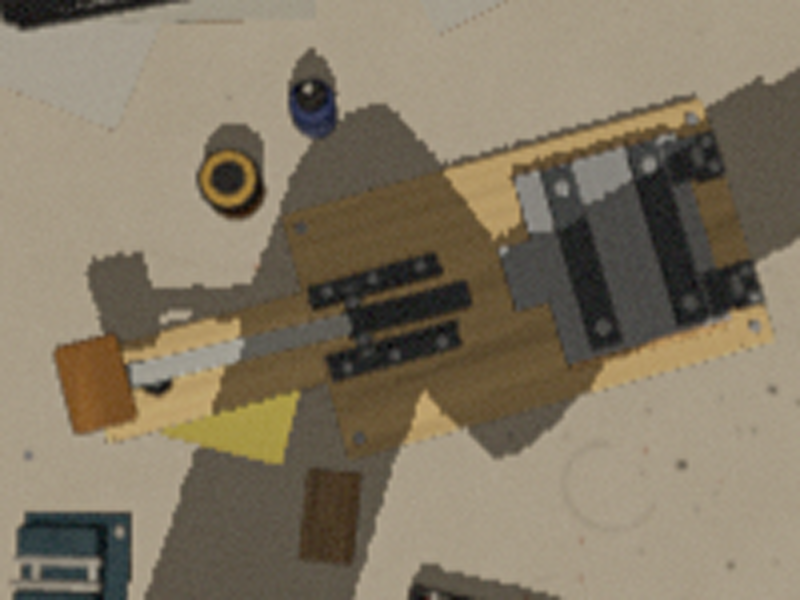

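View pics/scenez.png

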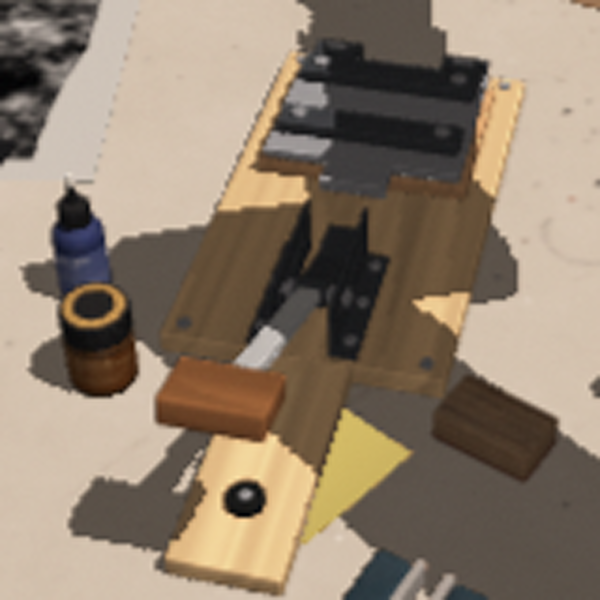

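```bash
cat > h.py <<'E'
import numpy as np, cv2
from scipy.spatial.transform import Rotation as Ro
from scipy.optimize import least_squares
def Rm(e): return Ro.from_euler('xyz',e,degrees=True).as_matrix()
class C:
    def __init__(s,c):
        s.f=192/np.tan(np.radians(c["fov_y"])/2); s.K=np.array([[s.f,0,c["cx"]],[0,s.f,c["cy"]],[0,0,1]])
        s.D=np.array(c["D"]); s.R=Rm(c["rotation"]); s.t=np.array(c["xyz"])
    def proj(s,P):
        P=np.atleast_2d(P); R=s.R.T
        return cv2.projectPoints(P,cv2.Rodrigues(R)[0],-R@s.t,s.K,s.D)[0][:,0]
    def at(s,uv,z):
        n=cv2.undistortPoints(np.array(uv,float).reshape(-1,1,2),s.K,s.D)[:,0]
        d=np.c_[n,np.ones(len(n))]@s.R.T
        return s.t+d*((z-s.t[2])/d[:,2])[:,None]
TOP=C(dict(fov_y=52.449527597755974,cx=257.4916314685734,cy=198.2979435901999,D=[-0.01575609,0,0,0,0],xyz=[0.45296425,-0.05061306,1.23130231],rotation=[-174.70925923,1.49969837,-88.37327147]))
SC=C(dict(fov_y=48.91656696889382,cx=253.7771365065233,cy=192.7045156376999,D=[0.00895187,0,0,0,0],xyz=[0.11791916,0.62951849,0.78514285],rotation=[-131.59742288,1.29997645,-148.37360889]))
def tz(p): return (np.array(p,float)+.5)/4-.5+[170,125]
def sz(p): return (np.array(p,float)+.5)/3.75-.5+[170,130]
def P2W(pose,P):
    x,y,a=pose; P=np.atleast_2d(P); c,s=np.cos(a),np.sin(a)
    return np.c_[x+c*P[:,0]-s*P[:,1], y+s*P[:,0]+c*P[:,1], P[:,2]]
def W2P(pose,P):
    x,y,a=pose; P=np.atleast_2d(P)-[x,y,0]; c,s=np.cos(a),np.sin(a)
    return np.c_[c*P[:,0]+s*P[:,1], -s*P[:,0]+c*P[:,1], P[:,2]]
E
python3 - <<'E'
from h import *
np.set_printoptions(precision=4,suppress=True)
B=np.array([[-.085,.1,.018],[-.085,-.1,.018],[.26,.1,.018],[.26,-.1,.018]])
t=tz([(286,214),(350,455),(705,97),(772,340)])
SB=np.array([[-.085,-.1,.018],[-.085,.1,.018],[-.263,-.037,.018],[-.263,.037,.018]])
s=sz([(447,383),(163,343),(283,584),(165,566)])
def r(p,w=1): return np.r_[(TOP.proj(P2W(p,B))-t).ravel(),(SC.proj(P2W(p,SB))-s).ravel()]
o=least_squares(r,[.45,-.05,-1.3]); print(o.x,np.degrees(o.x[2])); print(r(o.x).reshape(-1,2))
pose=o.x
bt=tz([(54,348),(118,335),(136,417),(76,434)])
# block: fit carriage from far top edges in both cams
H=np.array([[-23,32,0],[23,32,0],[23,-32,0],[-23,-32,0]])/1e3
def blk(q,lev=0):
    a=.25-lev  # slope down toward +x
    c=np.array([-.055+q-.188,0,.150]); e=np.array([np.cos(a),0,-np.sin(a)])
    return P2W(pose,c+H[:,:1]*e+H[:,1:2]*np.array([0,1,0]))
sb=sz([(158,398),(182,357),(285,380),(268,420)])
print("top at z.15 in press", W2P(pose,TOP.at(bt,.150)))
def rr(q): return np.r_[(TOP.proj(blk(q[0]))-bt).ravel(),(SC.proj(blk(q[0]))-sb).ravel()]
o=least_squares(rr,[.01]); print("carriage",o.x); print(rr(o.x).reshape(-1,2))
ct=W2P(pose,TOP.at(tz([(505,260)]),.044)); print("lip-ish",ct)
for n,uv,z in [("jar",(229,177),.066),("bottle",(312,95),.109),("sand",(330,516),.024)]:
    w=TOP.at(tz([uv]),z); print(n,w,W2P(pose,w))
print(P2W(pose,[[-.243,0,.15],[-.266,0,.14],[-.211,0,.14],[-.215,0,.048]]))
E
```

```text
[ 0.555  -0.0676 -1.2681] -72.655071011699
[[-1.8311  0.4871]
 [-0.6306  1.7788]
 [-1.1395 -0.0523]
 [ 0.954   0.2112]
 [ 0.0353  0.2667]
 [-1.0434 -1.9974]
 [ 0.386  -0.1586]
 [-0.1491 -1.689 ]]
top at z.15 in press [[-0.2568  0.0326  0.15  ]
 [-0.2112  0.0291  0.15  ]
 [-0.2139 -0.0294  0.15  ]
 [-0.2572 -0.0295  0.15  ]]
carriage [0.0067]
[[-0.9971  0.2488]
 [-0.8528 -0.584 ]
 [ 0.5227  0.9261]
 [-0.6528  1.0083]
 [-1.0893  0.0909]
 [-0.2508 -0.5211]
 [ 1.5079 -1.6753]
 [ 0.0759 -0.3873]]
lip-ish [[0.0735 0.0155 0.044 ]]
jar [[0.6471 0.0783 0.066 ]] [[-0.1118  0.1315  0.066 ]]
bottle [[0.7022 0.0148 0.109 ]] [[-0.0348  0.165   0.109 ]]
sand [[ 0.3927 -0.0042  0.024 ]] [[-0.1089 -0.136   0.024 ]]
[[0.4825 0.1644 0.15  ]
 [0.4757 0.1863 0.14  ]
 [0.4921 0.1338 0.14  ]
 [0.4909 0.1376 0.048 ]]
```

```bash
cat >> h.py <<'E'
pose=np.array([.555,-.0676,-1.2681])
def go(P,jaw_press_y=True,Rt=None,p=None):
    # shift (cm, tool axes) to press point P (m)
    from plant import sensors
    s=sensors.get_state(); R=Rm(s["eef_rot"]); p=s["tcp_pos"]
    w=P2W(pose,P)[0]; a=pose[2]+np.pi/2
    t=np.array([np.cos(a),np.sin(a),0]); l=R.T@t
    ang=np.degrees(np.arctan2(-l[1],l[2]))
    ang=(ang+90)%180-90
    print("t",round(s["time_s"],2),"tcp press",W2P(pose,p)[0].round(4),"F press",W2P((0,0,pose[2]),s["contact_force"])[0].round(1))
    print(" R\n",R.round(3),"\n target",w.round(4),"shift cm",(R.T@(w-p)*100).round(2),"turn",ang.round(2))
E
python3 - <<'E'
from h import *
go([-.31,0,.227]); go([-.31,0,.125])
E
```

```text
t 0.15 tcp press [ 0.4384 -0.4181  0.2258] F press [-0.5  0.1  0.3]
 R
 [[-0.001 -0.905 -0.425]
 [ 0.001 -0.425  0.905]
 [-1.     0.     0.001]] 
 target [0.4626 0.2283 0.227 ] shift cm [-4.000e-02 -5.157e+01  6.848e+01] turn -82.21
t 0.15 tcp press [ 0.4384 -0.4181  0.2258] F press [-0.5  0.1  0.3]
 R
 [[-0.001 -0.905 -0.425]
 [ 0.001 -0.425  0.905]
 [-1.     0.     0.001]] 
 target [0.4626 0.2283 0.125 ] shift cm [ 10.16 -51.58  68.47] turn -82.21
```

```bash
python3 -m handwheel '[-0.5,-4,4,-5, -1,-8,8,-10, -2,-12,12,-15, -2,-16,16,-20, -2,-20,20,-26, -2,-24,24,-32, -2,-28,28.5,-38, -2,-31.5,33,-44, -2,-35,37.5,-50, -2,-38,42,-56]' 0 10; python3 - <<'E'
from h import *
go([-.31,0,.227])
E
```

```text
time_s: 1.4
tcp_pos: [0.4524, -0.0675, 0.2466]
eef_rot: [-151.7, 90.0, 19.6]
contact_force: [1.1, -0.1, 0.2]
gripper_width: 0.0004
t 1.4 tcp press [-0.0307 -0.0979  0.2466] F press [0.4 1.  0.2]
 R
 [[ 0.    -0.15  -0.989]
 [ 0.    -0.989  0.15 ]
 [-1.    -0.    -0.   ]] 
 target [0.4626 0.2283 0.227 ] shift cm [  1.97 -29.39   3.43] turn -25.98
```

```bash
python3 -m handwheel '[0,-4,0.5,-4, 0,-8,1,-8, 0,-12.5,1.5,-12, 0,-17,2,-16, 0,-21.5,2.5,-20, 0,-26,3,-24, 0,-29.5,3.4,-26, 1,-29.5,3.4,-26, 2,-29.5,3.4,-26, 2,-29.5,3.4,-26]' ; python3 - <<'E'
from h import *
from plant import cams
go([-.31,0,.125])
for n in ["top","scene","wrist"]:
    c=cams.capture(n); cv2.imwrite(f"pics/{n}1.png",c["image"][:,:,::-1])
print(c["xyz"],c["rotation"])
a=[cv2.imread(f"pics/{n}1.png") for n in ["top","scene"]]
cv2.imwrite("pics/m1.png",np.hstack([cv2.resize(a[0][110:260,150:300],(400,400)),cv2.resize(a[1][130:330,150:350],(400,400))]))
E
```

```text
time_s: 2.65
tcp_pos: [0.4635, 0.226, 0.2255]
eef_rot: [23.7, 89.9, -139.2]
contact_force: [-0.4, -0.1, -0.9]
gripper_width: 0.0003
t 2.65 tcp press [-3.076e-01  2.000e-04  2.255e-01] F press [-0.  -0.5 -0.9]
 R
 [[-0.002  0.294 -0.956]
 [-0.001 -0.956 -0.294]
 [-1.     0.001  0.002]] 
 target [0.4626 0.2283 0.125 ] shift cm [ 1.005e+01 -2.500e-01  1.000e-02] turn -0.27
[0.48480451 0.16219859 0.38545476] [ 1.65529164e+02  6.95778747e-02 -1.62892351e+02]
```

View pics/m1.png

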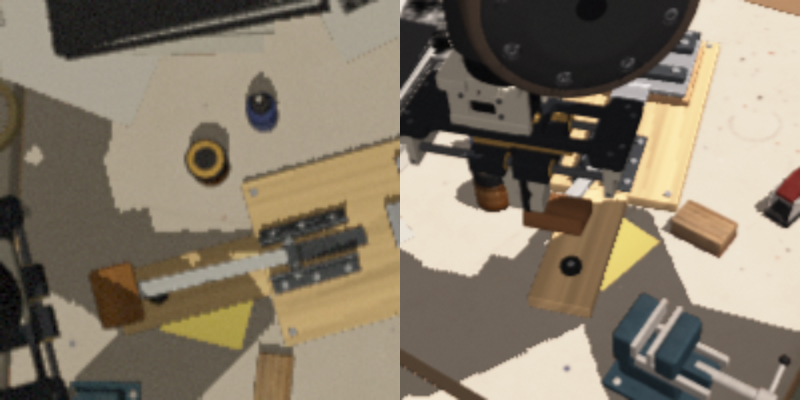

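View pics/wrist1.png

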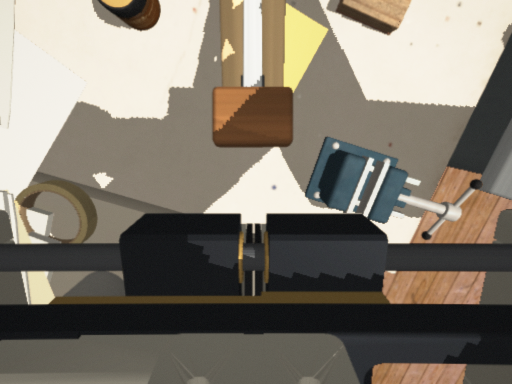

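The wrist view shows the block centred at column 253, in line with the closed fingers. Its end edge is near row 147, clear of the fingers. I'll check the block position from this picture.

```bash
python3 - <<'E'
from h import *
W=C(dict(fov_y=67.05535874570138,cx=253.203,cy=195.411,D=[0.0160131,0,0,0,0],xyz=[0.48480451,0.16219859,0.38545476],rotation=[165.529164,.069577,-162.892351]))
np.set_printoptions(precision=4,suppress=True)
print(W2P(pose,W.at([(213,88),(293,88)],.1443))); print(W2P(pose,W.at([(213,146),(293,146)],.1557)),W2P(pose,W.at([(253,146)],.136)))
print(W.proj(P2W(pose,[[-.31,0,.225]])))
E
```

```text
[[-0.2156  0.0332  0.1443]
 [-0.2158 -0.0295  0.1443]]
[[-0.2594  0.0334  0.1557]
 [-0.2597 -0.0293  0.1557]] [[-0.2612  0.0021  0.136 ]]
[[256.5236 241.3998]]
```

```bash
python3 -m handwheel '[3,0,0.2,0, 6,0,0.2,0, 9,0,0.2,0, 10,0,0.2,0, 10,1,0.2,0, 10,2,0.2,0, 10,3,0.2,0, 10,3.7,0.2,0, 10,4.3,0.2,0, 10,5,0.2,0]' ; python3 - <<'E'
from h import *
go([-.221,0.002,.125])
E
```

```text
time_s: 4.05
tcp_pos: [0.4774, 0.1791, 0.1269]
eef_rot: [-148.9, 89.9, 48.2]
contact_force: [-1.9, 3.4, 1.8]
gripper_width: 0.0003
t 4.05 tcp press [-0.2586 -0.0006  0.1269] F press [-3.8 -0.8  1.8]
 R
 [[ 0.001  0.295 -0.955]
 [ 0.001 -0.955 -0.295]
 [-1.    -0.001 -0.001]] 
 target [0.491  0.1439 0.125 ] shift cm [ 0.19  3.76 -0.27] turn -0.18
```

```bash
python3 -m handwheel '[0,0.4,0,0, 0,0.8,0,0, 0,1.2,0,0, 0,1.6,0,0, 0,2,0,0, 0,2.4,0,0, 0,2.7,0,0, 0,3,0,0, 0,3.2,0,0, 0,3.4,0,0]' ; python3 - <<'E'
from h import *
go([-.221,0.002,.125])
E
```

```text
time_s: 5.3
tcp_pos: [0.4875, 0.1475, 0.1269]
eef_rot: [-137.4, 89.9, 59.7]
contact_force: [-3.8, 12.3, 6.8]
gripper_width: 0.0002
t 5.3 tcp press [-0.2255 -0.0003  0.1269] F press [-12.8   0.    6.8]
 R
 [[ 0.001  0.295 -0.956]
 [ 0.002 -0.956 -0.295]
 [-1.    -0.002 -0.002]] 
 target [0.491  0.1439 0.125 ] shift cm [ 0.19  0.45 -0.23] turn -0.2
```

```bash
python3 -m handwheel '[0,0.05,0,0, 0,0.1,0,0, 0,0.15,0,0, 0,0.2,0,0, 0,0.2,0,0, 0,0.2,0,0, 0,0.2,0,0, 0,0.2,0,0, 0,0.2,0,0, 0,0.2,0,0]' ; python3 - <<'E'
from h import *
from plant import cams
go([-.221,0.002,.125])
for n in ["top","scene","wrist"]:
    c=cams.capture(n); cv2.imwrite(f"pics/{n}2.png",c["image"][:,:,::-1])
a=[cv2.imread(f"pics/{n}2.png") for n in ["top","scene"]]
cv2.imwrite("pics/m2.png",np.hstack([cv2.resize(a[0][140:240,170:300],(520,400)),cv2.resize(a[1][150:280,200:300],(280,400))]))
E
```

```text
time_s: 6.55
tcp_pos: [0.4885, 0.1475, 0.1275]
eef_rot: [-136.7, 89.7, 60.5]
contact_force: [-5.5, 14.7, 5.9]
gripper_width: 0.0006
t 6.55 tcp press [-0.2252  0.0006  0.1275] F press [-15.6  -0.9   5.9]
 R
 [[ 0.003  0.295 -0.955]
 [ 0.005 -0.955 -0.295]
 [-1.    -0.004 -0.004]] 
 target [0.491  0.1439 0.125 ] shift cm [ 0.25  0.42 -0.14] turn -0.17
```

View pics/m2.png

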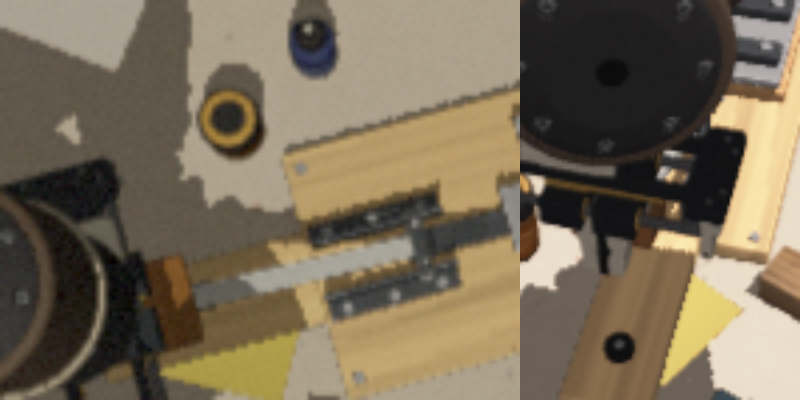

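View pics/wrist2.png

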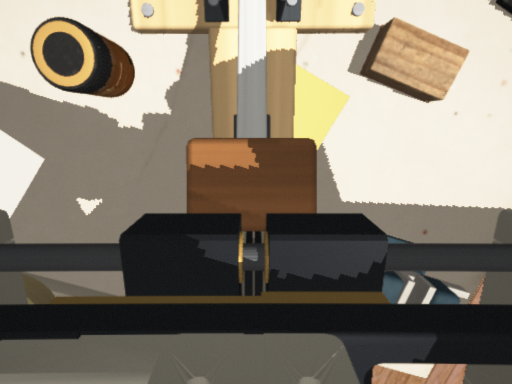

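```bash
python3 - <<'E'
from h import *
np.set_printoptions(precision=4,suppress=True)
p=(np.array([(187,254),(204,345)])+.5)/4-.5+[170,140]
print(W2P(pose,TOP.at(p,.1443)))
from plant import cams,sensors
c=cams.capture("wrist");W=C(c)
print(W2P(pose,W.at([(188,141),(316,141)],.1443)))
a=cv2.imread("pics/top2.png")[150:230,240:350]; cv2.imwrite("pics/toe2.png",cv2.resize(a,None,fx=6,fy=6,interpolation=cv2.INTER_CUBIC))
E
```

```text
[[-0.1615  0.0307  0.1443]
 [-0.1667 -0.034   0.1443]]
[[-0.167   0.0327  0.1443]
 [-0.1672 -0.0289  0.1443]]
```

View pics/toe2.png

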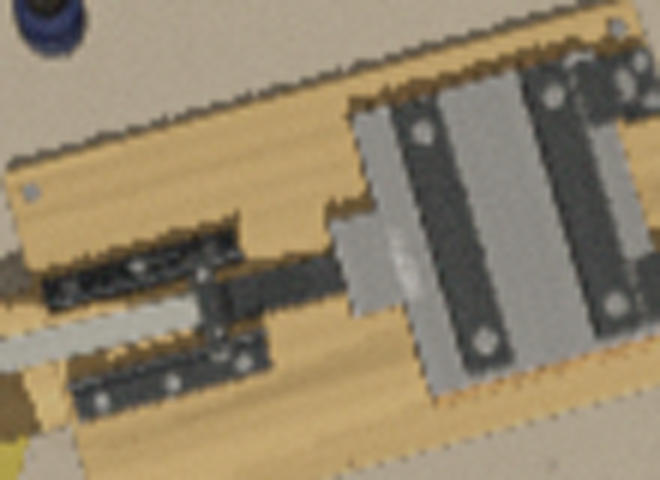

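The lever stopped at home: force rose with no motion, the front edge is at press x ≈ -0.167 (expected -0.166), and the toe sits under the lip at (345,275) in the zoom. Next: back off, lift, and move over the block.

```bash
python3 -m handwheel '[0,-0.5,0,0, 0,-1.5,0,0, -2.5,-1.5,0,0, -5.5,-1.5,0,0, -5.5,-1.5,-0.1,0, -5.5,0.5,-0.1,0, -5.5,2.5,-0.1,0, -5.5,3.6,-0.1,0, -4.5,3.6,-0.1,0, -3.8,3.6,-0.1,0]' ; python3 - <<'E'
from h import *
go([-.188,0.002,.150])
from plant import cams
c=cams.capture("scene"); cv2.imwrite("pics/scene3.png",c["image"][:,:,::-1])
c=cams.capture("wrist"); cv2.imwrite("pics/wrist3.png",c["image"][:,:,::-1]);W=C(c)
print(W2P(pose,W.at([(188,141)],.1443)))
E
```

```text
time_s: 8.0
tcp_pos: [0.4986, 0.1105, 0.1633]
eef_rot: [3.9, 89.9, -159.0]
contact_force: [-0.1, 0.0, 0.2]
gripper_width: 0.0005
t 8.0 tcp press [-0.1868 -0.0007  0.1633] F press [-0.  -0.1  0.2]
 R
 [[-0.001  0.294 -0.956]
 [-0.    -0.956 -0.294]
 [-1.     0.     0.001]] 
 target [0.5009 0.1124 0.15  ] shift cm [ 1.33 -0.12 -0.27] turn -0.22
[[-0.13113616  0.03875987  0.1443    ]]
```

View pics/wrist3.png

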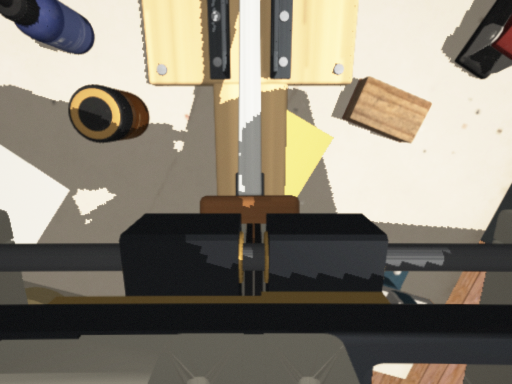

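View pics/scene3.png

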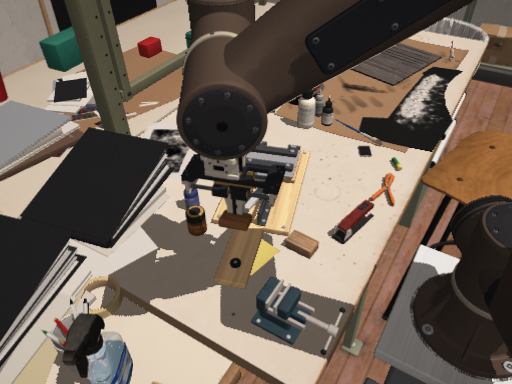

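```bash
python3 -m handwheel '[0.8,0,-0.1,0, 1.3,0,-0.1,0, 1.7,-0.2,-0.1,0, 2.2,-0.4,-0.1,0, 2.7,-0.7,-0.1,0, 3.3,-0.9,-0.1,0, 3.9,-1.2,-0.1,0, 4.5,-1.4,-0.1,0, 4.8,-1.5,-0.1,0, 4.8,-1.5,-0.1,0]' ; python3 - <<'E'
from h import *
go([-.202,0.002,.1186])
from plant import cams
c=cams.capture("top"); cv2.imwrite("pics/top4.png",c["image"][:,:,::-1])
c=cams.capture("scene"); cv2.imwrite("pics/scene4.png",c["image"][:,:,::-1])
a=[cv2.imread(f"pics/{n}4.png") for n in ["top","scene"]]
cv2.imwrite("pics/m4.png",np.hstack([cv2.resize(a[0][150:250,220:350],(520,400)),cv2.resize(a[1][150:280,200:300],(280,400))]))
E
```

```text
time_s: 9.35
tcp_pos: [0.4961, 0.1257, 0.1169]
eef_rot: [-166.2, 89.9, 31.0]
contact_force: [-1.8, 1.3, 6.8]
gripper_width: 0.0007
t 9.35 tcp press [-0.2021  0.0014  0.1169] F press [-1.8 -1.3  6.8]
 R
 [[ 0.001  0.295 -0.955]
 [ 0.001 -0.955 -0.295]
 [-1.    -0.    -0.001]] 
 target [0.4967 0.1258 0.1186] shift cm [-0.17  0.01 -0.06] turn -0.17
```

View pics/m4.png

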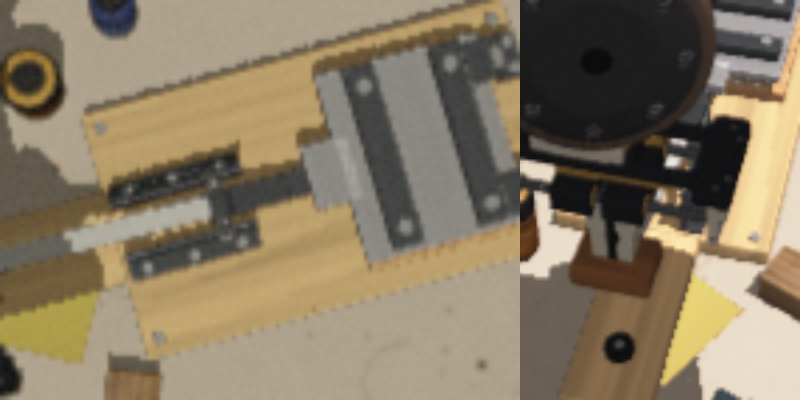

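Force is 6.8 N, the toe is still under the lip, and the plate is starting to lift. Continuing along the arc.

```bash
python3 -m handwheel '[0.7,-0.25,0,0, 1.4,-0.45,0,0, 2.1,-0.65,0,0, 2.8,-0.8,0,0, 3.5,-0.95,0,0, 4.2,-1.05,0,0, 4.9,-1.15,0,0, 5.5,-1.2,0,0, 6,-1.25,0,0, 6,-1.25,0,0]' ; python3 - <<'E'
from h import *
go([-.215,0.002,.048])
from plant import cams
c=cams.capture("top"); cv2.imwrite("pics/top5.png",c["image"][:,:,::-1])
c=cams.capture("scene"); cv2.imwrite("pics/scene5.png",c["image"][:,:,::-1])
a=[cv2.imread(f"pics/{n}5.png") for n in ["top","scene"]]
cv2.imwrite("pics/m5.png",np.hstack([cv2.resize(a[0][150:250,220:350],(520,400)),cv2.resize(a[1][150:280,200:300],(280,400))]))
E
```

```text
time_s: 10.7
tcp_pos: [0.4925, 0.1372, 0.0567]
eef_rot: [158.0, 89.9, -4.8]
contact_force: [-0.1, -1.1, 5.9]
gripper_width: 0.0002
t 10.7 tcp press [-0.2141  0.0014  0.0567] F press [ 1.  -0.4  5.9]
 R
 [[ 0.001  0.295 -0.955]
 [-0.    -0.955 -0.295]
 [-1.     0.    -0.001]] 
 target [0.4928 0.1382 0.048 ] shift cm [ 0.87 -0.09 -0.06] turn -0.17
```

View pics/m5.png

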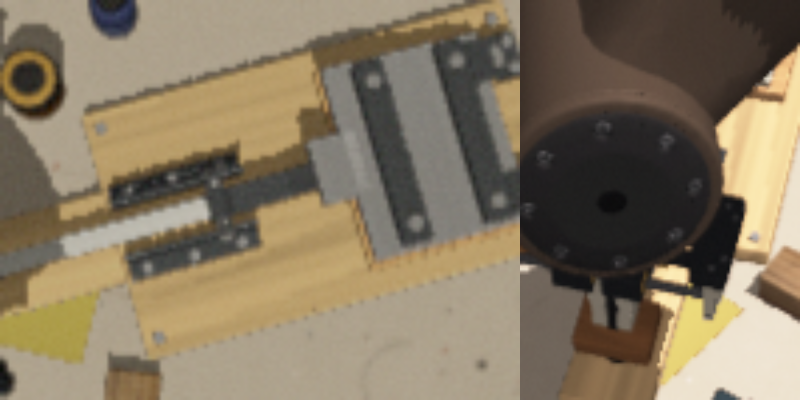

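```bash
python3 -m handwheel '[0.2,0,0,0, 0.4,0,0,0, 0.6,0,0,0, 0.75,0,0,0, 0.9,0,0,0, 0.9,0,0,0, 0.9,0,0,0, 0.9,0,0,0, 0.9,0,0,0, 0.9,0,0,0]' ; python3 - <<'E'
from h import *
go([-.215,0.002,.048])
E
```

```text
time_s: 12.05
tcp_pos: [0.4927, 0.1374, 0.0481]
eef_rot: [-177.6, 89.9, 19.6]
contact_force: [-0.3, -0.2, 6.6]
gripper_width: 0.0001
t 12.05 tcp press [-0.2143  0.0016  0.0481] F press [ 0.1 -0.4  6.6]
 R
 [[ 0.001  0.295 -0.955]
 [ 0.    -0.955 -0.295]
 [-1.    -0.    -0.001]] 
 target [0.4928 0.1382 0.048 ] shift cm [ 0.01 -0.07 -0.04] turn -0.17
```

```bash
python3 -m handwheel '[0.1,0,0,0, 0.2,0,0,0, 0.3,0,0,0, 0.4,0,0,0, 0.4,0,0,0, 0.4,0,0,0, 0.4,0,0,0, 0.4,0,0,0, 0.4,0,0,0, 0.4,0,0,0]' ; python3 - <<'E'
from h import *
go([-.215,0.002,.048])
E
```

```text
time_s: 13.3
tcp_pos: [0.493, 0.1376, 0.0445]
eef_rot: [-177.7, 89.9, 19.4]
contact_force: [-0.7, 0.3, 10.6]
gripper_width: 0.0002
t 13.3 tcp press [-0.2143  0.002   0.0445] F press [-0.5 -0.6 10.6]
 R
 [[ 0.002  0.296 -0.955]
 [ 0.001 -0.955 -0.295]
 [-1.    -0.    -0.002]] 
 target [0.4928 0.1382 0.048 ] shift cm [-0.35 -0.07  0.  ] turn -0.16
```

```bash
python3 -m handwheel '[0.1,0,0,0, 0.2,0,0,0, 0.3,0,0,0, 0.3,0,0,0, 0.3,0,0,0, 0.3,0,0,0, 0.3,0,0,0, 0.3,0,0,0, 0.3,0,0,0, 0.3,0,0,0]' ; python3 - <<'E'
from h import *
go([-.215,0.002,.048])
from plant import cams
for n in ["top","scene","wrist"]:
    c=cams.capture(n); cv2.imwrite(f"pics/{n}6.png",c["image"][:,:,::-1])
a=[cv2.imread(f"pics/{n}6.png") for n in ["top","scene"]]
cv2.imwrite("pics/m6.png",np.hstack([cv2.resize(a[0][150:250,220:350],(520,400)),cv2.resize(a[1][150:280,200:300],(280,400))]))
E
```

```text
time_s: 14.55
tcp_pos: [0.4934, 0.1377, 0.0419]
eef_rot: [-178.4, 89.8, 18.8]
contact_force: [-0.9, -1.6, 13.2]
gripper_width: 0.0006
t 14.55 tcp press [-0.2143  0.0024  0.0419] F press [ 1.2 -1.3 13.2]
 R
 [[ 0.003  0.296 -0.955]
 [ 0.001 -0.955 -0.296]
 [-1.    -0.    -0.003]] 
 target [0.4928 0.1382 0.048 ] shift cm [-0.61 -0.07  0.03] turn -0.14
```

View pics/m6.png

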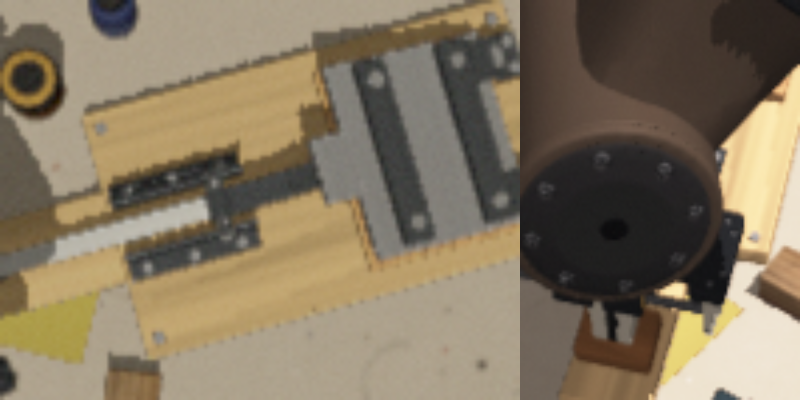

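View pics/wrist6.png

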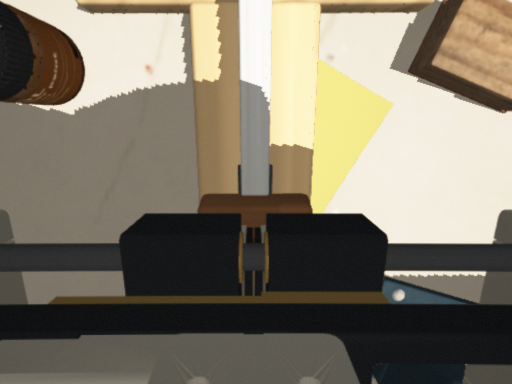

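View pics/scene6.png

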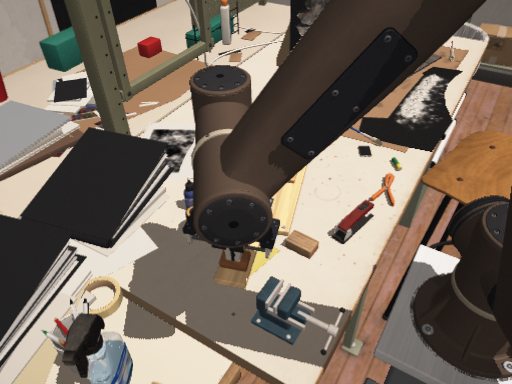

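```bash
python3 - <<'E'
from h import *
np.set_printoptions(precision=4,suppress=True)
from plant import cams
c=cams.capture("wrist");W=C(c); s=C(cams.capture("scene")); t=cams.capture("top")
cv2.imwrite("pics/w7.png",cv2.resize(c["image"][150:230,160:350,::-1],None,fx=4,fy=4,interpolation=cv2.INTER_CUBIC))
a=cv2.imread("pics/scene6.png")[225:295,200:280]; cv2.imwrite("pics/s7.png",cv2.resize(a,None,fx=7,fy=7,interpolation=cv2.INTER_CUBIC))
for th in (.45,.5,.53):
  for q in(.055,):
    f=np.radians(29.2)-th; r=.2153
    cc=np.array([-.055+q-r*np.cos(f),0.00,.045+r*np.sin(f)]); a=.25-th
    e=np.array([np.cos(a),0,-np.sin(a)]); n=np.array([np.sin(a),0,np.cos(a)])
    P=[cc+sx*.023*e+[0,sy*.032,0]-n*d for sx in(1,-1) for sy in(1,-1) for d in (0,.02)]
    w=P2W(pose,P); print(th,cc); print("wrist front\n",W.proj(w)[:4]);print("scene rear\n",s.proj(w)[4:])
E
```

```text
0.45 [-0.2149  0.      0.0578]
wrist front
 [[195.6395 214.6381]
 [202.1148 196.989 ]
 [323.4599 214.5582]
 [315.8232 196.8821]]
scene rear
 [[217.8896 260.3958]
 [219.1188 264.6266]
 [245.7424 265.6393]
 [246.5183 269.8393]]
0.5 [-0.2153  0.      0.0471]
wrist front
 [[199.2479 210.0862]
 [204.8562 192.3842]
 [319.2148 210.0012]
 [312.5976 192.2742]]
scene rear
 [[218.293  263.8435]
 [219.6289 267.5887]
 [245.9187 269.0905]
 [246.7942 272.7955]]
0.53 [-0.2153  0.      0.0406]
wrist front
 [[201.1917 207.2074]
 [206.3481 189.4924]
 [316.9279 207.1195]
 [310.8417 189.3805]]
scene rear
 [[218.5707 265.7863]
 [219.9671 269.2393]
 [246.0564 271.0326]
 [246.9891 274.44  ]]
```

View pics/w7.png

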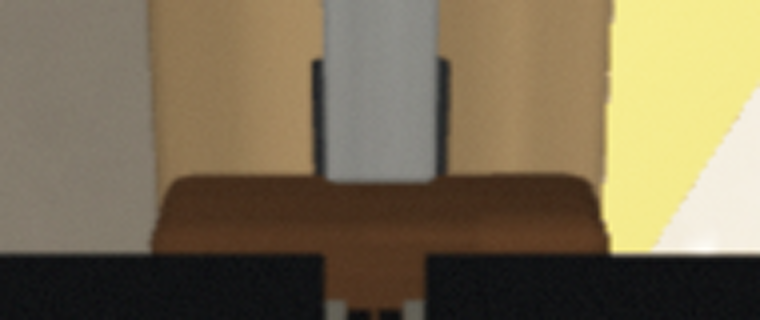

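View pics/s7.png

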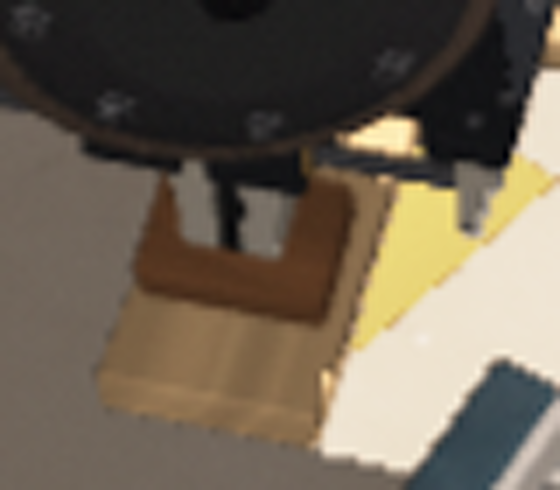

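The wrist and scene views put the block close to lever 0.5, but force is rising only slowly. I'll press a little more to confirm it is on the stop.

```bash
python3 -m handwheel '[0.2,0,0,0, 0.4,0,0,0, 0.5,0,0,0, 0.5,0,0,0, 0.5,0,0,0, 0.5,0,0,0, 0.5,0,0,0, 0.5,0,0,0, 0.5,0,0,0, 0.5,0,0,0]' ; python3 - <<'E'
from h import *
np.set_printoptions(precision=4,suppress=True)
go([-.215,0.002,.048])
from plant import cams
c=cams.capture("wrist")
cv2.imwrite("pics/w8.png",cv2.resize(c["image"][150:230,160:350,::-1],None,fx=4,fy=4,interpolation=cv2.INTER_CUBIC))
c=cams.capture("scene")["image"][:,:,::-1];cv2.imwrite("pics/scene8.png",c)
cv2.imwrite("pics/s8.png",cv2.resize(c[225:295,200:280],None,fx=7,fy=7,interpolation=cv2.INTER_CUBIC))
c=cams.capture("top")["image"][:,:,::-1];cv2.imwrite("pics/top8.png",c)
E
```

```text
time_s: 16.1
tcp_pos: [0.4939, 0.1378, 0.0375]
eef_rot: [-179.8, 89.8, 17.4]
contact_force: [-1.5, -1.8, 18.2]
gripper_width: 0.0003
t 16.1 tcp press [-0.2143  0.0029  0.0375] F press [ 1.3 -2.  18.2]
 R
 [[ 0.004  0.296 -0.955]
 [ 0.001 -0.955 -0.296]
 [-1.    -0.    -0.004]] 
 target [0.4928 0.1382 0.048 ] shift cm [-1.06 -0.07  0.08] turn -0.12
```

View pics/w8.png

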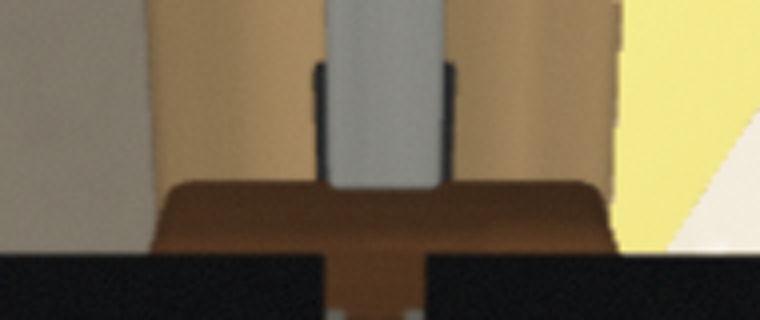

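View pics/s8.png

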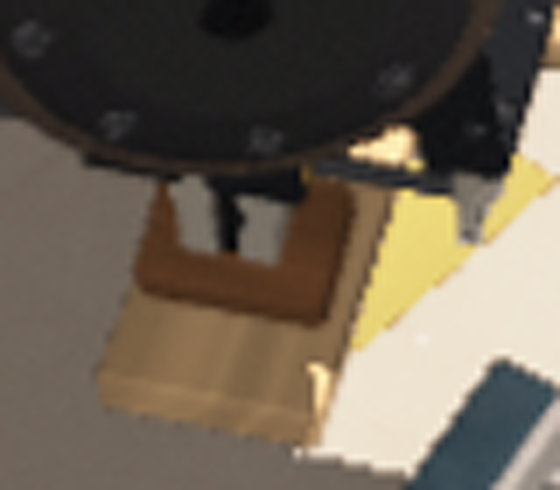

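```bash
python3 - <<'E'
import cv2,numpy as np
a,b=[cv2.resize(cv2.imread(f"pics/top{n}.png")[130:275,210:375],(400,352)) for n in (2,8)]
cv2.imwrite("pics/f.png",np.hstack([a,b]))
E
```

```text
(no output)
```

View pics/f.png

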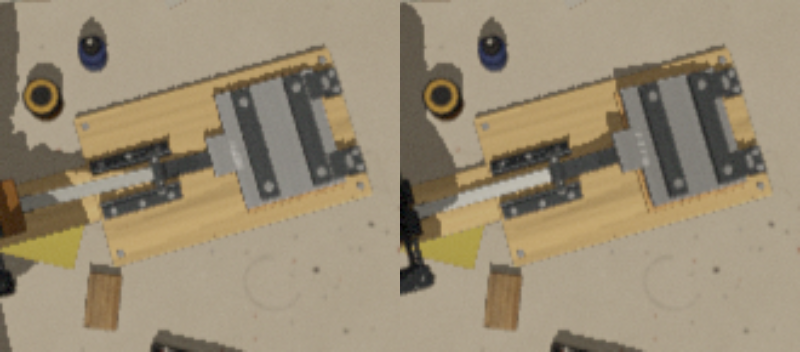

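The plate is raised: its front edge has shifted and its shadow is wider. The pivot pin is in the same place as at home, and the jar, bottle and sanding block haven't moved. Handing in while still holding the block down.

```bash
python3 - <<'E'
from plant import workorder,sensors
print(workorder.close_job()); print(sensors.get_state()["contact_force"])
E
```

```text
the job is handed in; nothing more can be done
None
the job is handed in; nothing more can be done
```

The plate is raised, and I handed the job in at about 16 s with the fingertips still holding the hand block down at about 18 N.

- **Pushing the lever home:** I pushed the block's end face with closed fingers, without gripping it. It stopped hard at about 15 N. The block's front edge was at press x ≈ -0.167 m (about -0.166 m expected), and the top view showed the toe under the lip.
- **Pressing down:** I then pressed the block down along its arc at about 6–7 N until it reached the bumper.
- **Last pictures:** The plate is raised and the lever is still home. The jar, the paint bottle and the sanding block have not moved. The fingers touched only the block.

**One disagreement:** during the last presses the measured fingertip height kept falling, from 48 to 37.5 mm, as force rose from 7 to 18 N. Over the final 4 mm of that the block did not move in the scene camera. I put this down to give in the fingers or wrist, with the block already on the bumper. The camera estimates of the final lever angle were about 0.47–0.50 rad, so full travel is supported but not measured exactly.

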